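# Mask the lamp and hold the glass cell in the light

### The arm

A 6-joint arm with a two-finger parallel gripper is mounted at the origin on the work surface. World frame = base frame: x ahead of the robot, y to its left, z up, the work surface at z = 0. Lengths are in mm, angles in rad, forces in N, time in s.
With the tool pointing down it reaches from about 275 to 1000 mm from the base axis. Payload 8.4 kg.
Tool frame: the origin (TCP) lies at the very end of the fingers, on their centre line; the grasp point (between the pads) lies 19 mm behind it; z points along the fingers, x is the direction in which the jaws open and shut, and the axes are right-handed (so a half turn about z gives the same grasp; the last joint's range is limited). The gripper opens to 85 mm and grips with 20 to 120 N. Pads are 22 mm wide; open, the fingers measure 114 mm over their backs; the gripper's body (76 mm by 85 mm) begins 54 mm behind the grasp point. The pads swing forward as they close: fully open they stand 13 mm farther back than shut.
Start: joints at [1.344, 0.353, 1.633, -0, 1.155, -0.002], TCP at [139.318, 609.277, 231.281] pointing down, gripper open.
Joint ranges: [-2.63, 2.63], [-0.92, 2.1], [0.06, 2.66], [-1.3, 4.44], [0, 2.69], [-3.02, 3.02]. Speed limits (rad/s): [2.22, 2.22, 2.79, 3.14, 3.14, 3.14].

### API

Orientations are given as [roll, pitch, yaw] about the fixed x, y, z axes, in that order (R = Rz(yaw) Ry(pitch) Rx(roll)).
In Python, from rig import r gives the robot as it stands. The module is installed in compiled form; this text tells all that it offers.
- The arm moves only by the tool apply_moves, never from a script. Its argument "targets" is a list that holds one entry, the list of rows, each a list of 7 numbers: the gripper's target within -1 to 1 (fully open at 1, half-way at 0, shut at -1), then the shift along the tool's x, y, z in cm, then the turn, a rotation vector about the tool's x, y, z in degrees. A call has 1 to 8 rows; each row is the pose to reach, as a shift and turn from the pose measured when the call began, along the tool's axes at that moment; what a row does not reach only later rows make up. A row lasts 1/10 s, in which the tool goes at most 50 mm and 8.59 degrees, less where a joint would pass 70% of its speed; a pose out of reach is approached as far as the arm can. A call with a gripper value outside its range is refused whole. The fingers move at their own pace and stop on an object; "newtons" is the grip in N (left out, the last holds). Time passes only in rows, so rows that repeat a pose let the fingers close. It gives the time, the measured TCP pose, the force and the opening at its end, in the units of the state.
- r.sense(): the state, without advancing time (a new reading comes with each control period).
- r.grab_frame(name): name is "side" or "top"; returns a dict with "pixels" (384x512x3 uint8, red, green, blue), "fov_y" (degrees; the focal length in pixels is half the picture's height over the tangent of half this angle, whatever the lens; pixels are square), "cx", "cy" (the principal point, pixels), "R" (3x3) and "t" (3): a world point X has camera coordinates R X + t. Camera axes: x right, y down, z forward; pixel columns grow to the right and rows downward; lengths in mm; the calibration is good to about 2 mm. A picture is of the moment at which its call begins. There is no depth.
- r.sign_off(): hands the job in, once; it reports no verdict.
The state is a dict: "clock": time; "qpos": joint angles; "qvel": joint speeds; "joint_efforts": joint torques, N m; "eef_pos": TCP position; "tcp_rot": TCP orientation; "contact_force": force on the tool from outside, world axes, zero at the start; "wrist_torque": the same for the moment, N m; "opening": opening from 0.0 (shut) to 1.0 (fully open).
Only numpy, scipy, OpenCV 4.12 (cv2) and the standard library are available. Lean on these libraries where they do the work, as an engineer would, in place of code of your own. Each camera call takes 0.05 s, during which the arm holds its last target. There are 200 camera calls.

### The job

Check the filter jug's water tester: lift the thin mask plate out of its wooden rest by its two side edges only, never touching its coated faces, and stand it fully down and centred in the slot in front of the tester's lamp, then let go of it. Then take the tall glass cell by its two frosted faces only, never touching its clear windows, and hold it upright and still in the light path at the beam spot, about midway between plate and sensor, windows square to the light, clear of the tester and the plate. Finish while still holding it there, and leave the other things on the table where they are.

Things in the scene. Friction and masses are not known exactly. Their poses are not given: they have to be found in the camera images.
- reader: Light bench, fixed (all sizes in mm). Deck 220 (x) x 80 (y) x 10; origin: its centre at table level, z up. Its x axis is the light path, 52 above the table. Lamp tower 40 wide, 72 high, at x -108 to -73 (lens to -68); sensor tower likewise at x 78 to 108 (snout to 74). Between them, near the lamp, the plate's slot: walls 40 wide in y.
- slot_floor (a point): Centre of the slot's floor (reader x -42, y 0, 10 above the table); the middle of the seated plate's lower edge rests here. Axes as the reader's. The slot is 6 wide in x, open at its y ends, its walls 20 high, then outward-sloping lips up to 39 above the table.
- beam_spot (a point): Point on the light path where the cell is to be held (reader x +20, y 0, 52 above the table), 62 in front of the slot's centre, 42 above the deck. Axes as the reader's (x along the light).
- rest: Low fixed wooden rest, 60 (x) x 40 (y), 26 tall at the slot walls, slot 5.5 wide in x, its floor 10 above the table. The mask plate stands in it, projecting 8 beyond it at each side.
- plate: Mask plate: thin upright glass plate, faces coated black, with a 12 x 12 hole centred 42 above its lower edge. 4 thick (x), 56 wide (y), 70 tall (z), about 42 g. Origin: middle of the lower edge. Only its bare glass side edges (y = +-28, and the outer 4 of each face) may be touched: take it across its 56 width, above the rest. Starts upright in the rest, lower edge 10 above the table.
- plate_faces: The plate's coated faces: both broad faces, all but the outer 4 at each side edge; fingers must not touch them. Same frame as the plate.
- coaster: Fixed round cork coaster, 80 diameter, 6 thick, on which the cell stands. Origin: centre of underside.
- cell: The tall glass cell: solid block 30 (x) x 20 (y) x 72 tall, about 100 g. Origin: centre of its underside. The frosted faces are its y = +-10 sides (30 wide, 20 apart): hold it by these. The clear windows are its x = +-15 ends; the light must run through them along its x, either way round. Starts upright on the coaster, underside 6 above the table.
- cell_windows: The cell's clear core, whose x = +-15 ends are the windows (12 wide in the middle of each) and which also shows, 12 wide, on the top and bottom; fingers must not touch it. Same frame as the cell.
- cell_light_point (a point): Point inside the cell on its middle line, 22 above its underside, to be brought to the beam spot. Axes as the cell's.
- short_cell: Spare short glass cell, 30 x 20 x 32 tall, standing on the table; not the one to use, leave alone. Origin: centre of underside.
- spare_slide: Spare flat glass slide 45 x 30 x 4, lying on the table; leave alone. Origin: centre of underside.
- mug: White mug, 80 diameter, 90 tall; leave alone. Origin: centre of underside.
- jar: Small brown glass jar, 48 diameter, 75 tall; leave alone. Origin: centre of underside.
- spoon: Steel spoon 150 long lying on the table; leave alone. Origin: underside, near the middle of its length.
There are look-alikes about, which are no part of the job. What is shaped like the cell but blue is not meant. What is meant by the plate is not red, and is the smaller of those in its own colour.

How it is judged:
By the outcome, as a careful person would: the job done as asked, in the order asked, and still so for the second after the job is handed in, while the arm keeps its last pose, push and grip.
It also fails if it takes over 59 s, if anything falls off the work surface, if the arm or the gripper's body presses on something with over 40 N, if the wrist force passes 120 N, or if a joint passes its speed limit or range.

## Working session

There is one attempt and no reset: what is moved stays moved. The work goes in short steps, Python scripts to look and compute and a tool call to move; the robot and the scene stay as the last step left them, time stands still between calls to the robot, and variables do not carry over. Pictures are saved under pics/ and viewed, about 8 in all and at most 12, crops included, and the job is handed in when it is done.

Besides the shell and the picture viewer there is one more tool, called after "Emit:" as a command line: name --argument value ..., lists and objects as JSON in quotes. apply_moves: Moves the arm, as the interface text tells. Its arguments: {"type":"object","properties":{"targets":{"type":"array"},"newtons":{"type":"number"}},"required":["targets"]}

```bash
mkdir -p pics; cat > h.py <<'E'
import numpy as np, cv2
from rig import r
def grab(n,save=None):
    f=r.grab_frame(n); f['R']=np.array(f['R']); f['t']=np.array(f['t'])
    f['f']=192/np.tan(np.radians(f['fov_y']/2))
    if save: cv2.imwrite('pics/'+save,cv2.cvtColor(f['pixels'],cv2.COLOR_RGB2BGR))
    return f
def ray(f,u,v):
    d=f['R'].T@np.array([(u-f['cx'])/f['f'],(v-f['cy'])/f['f'],1]); return -f['R'].T@f['t'], d/np.linalg.norm(d)
def onz(f,u,v,z):
    c,d=ray(f,u,v); return c+d*(z-c[2])/d[2]
def tri(f,p,g,q):
    a,d=ray(f,*p); b,e=ray(g,*q)
    s=np.linalg.lstsq(np.c_[d,-e],b-a,rcond=None)[0]
    A=a+s[0]*d;B=b+s[1]*e
    return (A+B)/2,np.linalg.norm(A-B)
def proj(f,X):
    c=f['R']@np.array(X)+f['t']; return f['f']*c[:2]/c[2]+[f['cx'],f['cy']]
E
python3 - <<'E'
from h import *
for n in('side','top'):
    f=grab(n,n+'0.png'); print(n,f['f'],f['cx'],f['cy'],(-f['R'].T@f['t']).round(),f['R'].round(3).tolist())
    cv2.imwrite('pics/%s0b.png'%n,cv2.resize(cv2.imread('pics/%s0.png'%n),(800,600),interpolation=cv2.INTER_CUBIC))
print(r.sense())
E
```

```text
side 487.1436172916499 245.99167483508995 184.24902207043422 [ 127. -834.  978.] [[0.867, -0.499, 0.002], [-0.355, -0.618, -0.701], [0.351, 0.607, -0.713]]
top 372.0580305912007 258.0909723976558 194.02844600553675 [486. -46. 858.] [[-0.022, -1.0, -0.015], [-0.994, 0.023, -0.103], [0.104, 0.012, -0.995]]
{'clock': 0.1, 'qpos': array([ 1.34360830e+00,  3.53639374e-01,  1.63401700e+00, -2.57904637e-05,
        1.15522330e+00, -2.38747116e-03]), 'qvel': array([-4.45608646e-05, -1.29927780e-03, -3.97822314e-03, -1.03446826e-03,
        2.70094347e-04, -1.76208132e-04]), 'joint_efforts': array([ 1.66426180e-03, -6.06359696e+01, -3.42819536e+01,  2.21865239e-04,
        3.83817038e-03,  1.38344734e-05]), 'eef_pos': array([139.22701023, 608.87090596, 230.61728253]), 'tcp_rot': array([3.14157214e+00, 1.28707511e-03, 1.34600618e+00]), 'contact_force': array([-0.35628088, -0.02014437,  0.41994157]), 'wrist_torque': array([-0.04666789,  0.0163621 ,  0.00649032]), 'opening': 1.0018940971608457}
```

View pics/side0b.png

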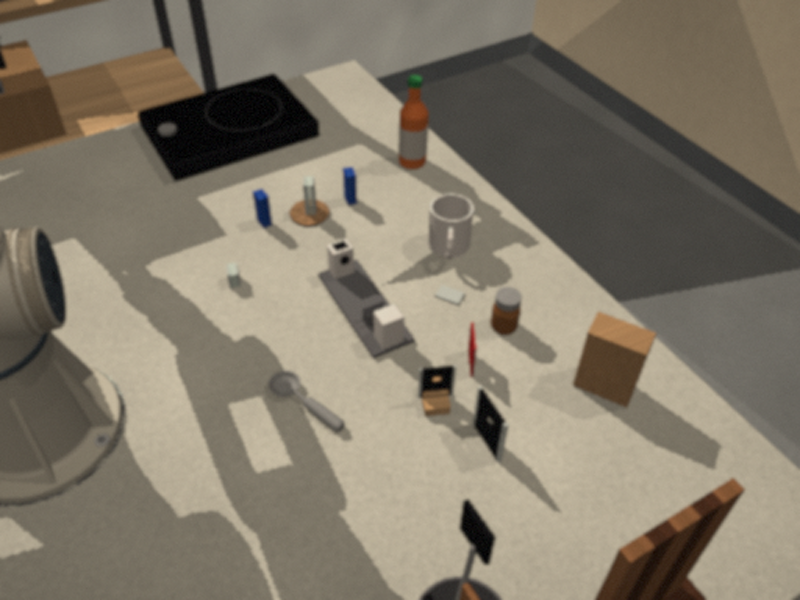

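View pics/top0b.png

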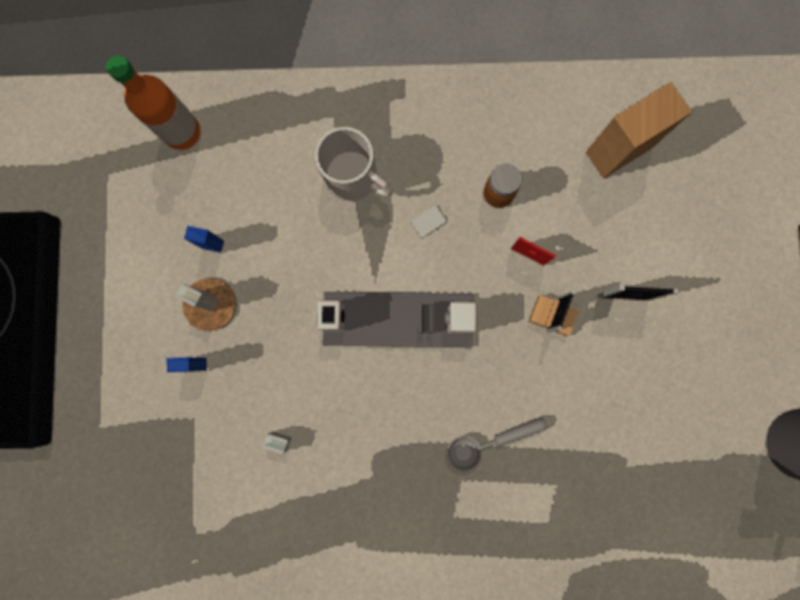

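The side view (800x600) shows these candidates.
- **Plate:** black in the rest at (437,382), larger black at (489,423), black on a stick at (477,530), red at (472,348). I choose the one in the rest.
- **Cell:** clear on the coaster at (310,198), blue at (262,208) and (349,186), short at (233,275). I choose the one on the coaster.
- **Reader, top view:** wide lamp tower on the right at (463,317), sensor on the left at (329,315).

Next is a close crop.

```bash
python3 - <<'E'
import cv2,numpy as np
t=cv2.imread('pics/top0.png');s=cv2.imread('pics/side0.png')
def c(i,x,y,w,h,W=400,H=300): return cv2.resize(i[y:y+h,x:x+w],(W,H),interpolation=cv2.INTER_CUBIC)
# scale 8 crops 50x37.5 ; reader 100x75 x4
a=np.vstack([np.hstack([c(t,330,180,50,36,400,288),c(s,255,228,50,36,400,288)]),np.hstack([c(t,200,165,112,78,400,279),c(s,195,140,80,90,400,300)[:279]])])
cv2.imwrite('pics/c1.png',a)
E
```

```text
(no output)
```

View pics/c1.png

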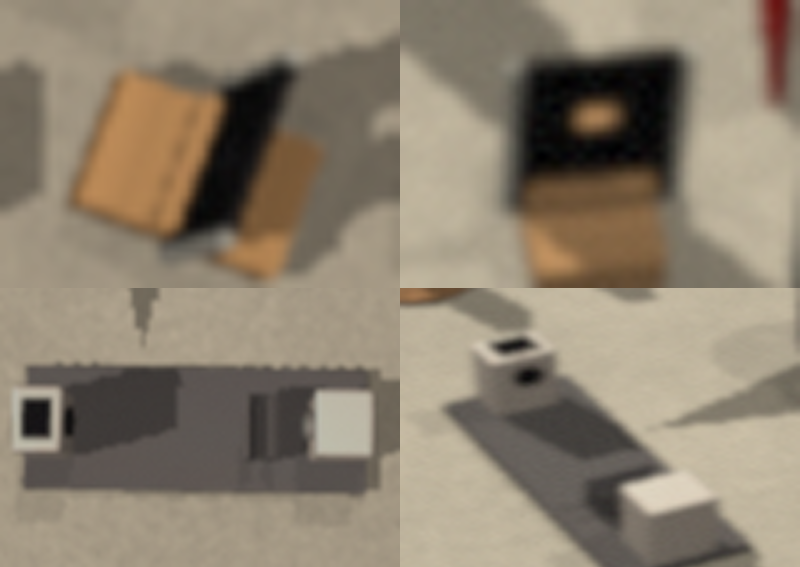

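```bash
cat >> h.py <<'E'
def edge(img,p,q,w=3,n=25):
    """subpixel line near p-q : strongest gradient across it; returns refined p,q and rms"""
    g=cv2.cvtColor(img,cv2.COLOR_RGB2GRAY).astype(np.float32); p,q=np.array(p,float),np.array(q,float)
    d=(q-p)/np.linalg.norm(q-p); m=np.array([-d[1],d[0]]); s=np.arange(-w,w+.01,.1); P=[]
    for k in np.linspace(0,1,n):
        x=p+k*(q-p)+s[:,None]*m
        v=cv2.remap(g,x[:,0].astype(np.float32)[None],x[:,1].astype(np.float32)[None],cv2.INTER_LINEAR)[0]
        gr=np.abs(np.gradient(cv2.GaussianBlur(v[None],(15,1),0)[0]))
        wt=np.where(gr>.5*gr.max(),gr,0); wt*=np.abs(s-s[gr.argmax()])<1.2
        P.append(p+k*(q-p)+m*(wt@s/wt.sum()))
    P=np.array(P,np.float32); vx,vy,x0,y0=cv2.fitLine(P,cv2.DIST_HUBER,0,.01,.01).ravel()
    l=np.array([vx,vy]);o=np.array([x0,y0]); res=np.median(np.abs((P-o)@[-vy,vx]))
    return o+l*((p-o)@l),o+l*((q-o)@l),res
E
python3 - <<'E'
from h import *
T=grab('top');S=grab('side')
def L(name,p,q,z,F=T,w=2.5):
    a,b,e=edge(F['pixels'],p,q,w); A,B=onz(F,*a,z),onz(F,*b,z); d=B-A
    print(name,a.round(2),b.round(2),'res',round(e,2),A.round(1)[:2],B.round(1)[:2],'ang',np.degrees(np.arctan2(d[1],d[0])).round(2)); return a,b
L('deck far',(209,187.2),(303,187.7),10)
L('deck near',(209,221.4),(301,222),10)
L('deck left',(206.7,213),(206.7,220),10)
L('deck right',(305.8,190),(305.8,220),10)
c=lambda x,y:(200+x/3.571,165+(y-288)/3.571)
L('lamp R',c(372,395),c(372,452),72); L('lamp L',c(314,395),c(314,410),72)
L('lamp far',c(320,390),c(368,390),72); L('lamp near',c(320,457),c(368,457),72)
L('sens L',c(12,395),c(12,447),72); L('sens R',c(61,395),c(61,447),72)
L('sens far',c(17,388),c(57,388),72); L('sens near',c(17,452),c(57,452),72)
k=lambda x,y:(330+x/8,180+y/8)
L('rest left',k(120,80),k(78,195),26,w=1.5); L('plate R',k(290,80),k(247,215),80,w=1.5)
L('rest near',k(80,208),k(160,232),26,w=1.5); L('rest far',k(135,72),k(210,93),26,w=1.5)
print('px/mm: plate corners tri')
j=lambda x,y:(255+(x-400)/8,228+y/8)
print('far',tri(T,k(284,68),S,j(680,52))); print('near',tri(T,k(232,238),S,j(527,65)))
print('lamp top corners tri'); m=lambda x,y:(195+(x-400)/5,140+(y-288)/(300/90))
# side crop4: x scale 5, y scale 3.333
print(tri(T,c(372,390),S,m(716,500)),tri(T,c(314,457),S,m(620,491)))
E
```

```text
deck far [209.01 185.97] [303.01 186.79] res 0.17 [595.3  77.5] [ 588.3 -138.4] ang -91.84
deck near [209.01 220.86] [301.   222.27] res 0.17 [515.1  78.2] [ 507.3 -131.1] ang -92.14
deck left [206.39 212.97] [205.8  219.92] res 0.09 [533.2  84. ] [517.4  85.5] ang 174.75
deck right [303.51 190.19] [305.97 219.99] res 0.34 [ 580.5 -139.3] [ 512.2 -142.5] ang -177.26
lamp R [303.88 194.96] [303.71 210.92] res 0.04 [ 563.3 -132.9] [ 529.5 -131.4] ang 177.42
lamp L [287.5  194.97] [287.53 199.17] res 0.05 [564.1 -98.2] [555.2 -98. ] ang 178.66
lamp far [289.62 193.13] [303.06 193.29] res 0.01 [ 567.9 -102.8] [ 566.9 -131.2] ang -92.0
lamp near [289.61 211.49] [303.06 211.55] res 0.01 [ 529.  -101.6] [ 528.2 -129.9] ang -91.52
sens L [205.4 195.1] [204.45 209.6 ] res 0.3 [567.9  76.4] [537.   78.6] ang 175.87
sens R [216.83 194.96] [216.51 209.51] res 0.09 [567.6  52. ] [536.6  53. ] ang 178.16
sens far [205.38 195.38] [215.87 192.64] res 0.65 [567.3  76.4] [572.6  54. ] ang -76.56
sens near [204.77 210.08] [215.97 210.26] res 0.03 [536.   77.9] [535.1  54.2] ang -92.18
rest left [345.06 190.02] [339.59 204.31] res 0.07 [ 576.9 -230.6] [ 545. -217.] ang 156.81
plate R [365.88 189.87] [360.19 206.64] res 0.02 [ 570.3 -262.1] [ 535.4 -248.5] ang 158.67
rest near [339.95 206.22] [350.13 208.36] res 0.68 [ 540.8 -217.6] [ 535.5 -240. ] ang -103.31
rest far [346.82 189.22] [356.23 191.69] res 0.06 [ 578.6 -234.6] [ 572.6 -255.4] ang -106.26
px/mm: plate corners tri
far (array([ 575.1065581 , -262.7176724 ,   78.48441848]), np.float64(3.7554255539807837))
near (array([ 531.26258304, -246.35988812,   81.89560607]), np.float64(5.356235856456693))
lamp top corners tri
(array([ 567.00031044, -134.12352265,   68.59107569]), np.float64(0.7327961584520303)) (array([529.3602779 , -99.19333167,  65.79303365]), np.float64(3.831655387841903))
```

```bash
cat > plan.py <<'E'
import sys,numpy as np
from h import r
from scipy.spatial.transform import Rotation as Ro
def plan(x,y,z,yaw):
    s=r.sense(); R=Ro.from_euler('xyz',s['tcp_rot']); 
    G=Ro.from_euler('xyz',[np.pi,0,np.radians(yaw)])
    print('t',round(s['clock'],2),'tcp',s['eef_pos'].round(1),np.degrees(s['tcp_rot']).round(2),'F',s['contact_force'].round(1),'M',s['wrist_torque'].round(2),'op',round(s['opening'],3))
    print('shift cm',(R.inv().apply(np.array([x,y,z])-s['eef_pos'])/10).round(2),'turn',np.degrees((R.inv()*G).as_rotvec()).round(2))
if __name__=='__main__': plan(*map(float,sys.argv[1:5]))
E
python3 plan.py 553.3 -253.2 160 -22
python3 - <<'E'
from h import *
T=grab('top')
for n,u,v,z in[('red',341,160,35),('redL',328,155,35),('redR',354,167,70),('bigblackL',385,190,80),('bb',432,187,80),('bottle top',75,43,200),('bottle base',122,92,0)]: print(n,onz(T,u,v,z).round())
E
```

```text
t 0.2 tcp [139.2 609.  230.8] [1.800e+02 5.000e-02 7.712e+01] F [-0.2 -0.1  1.3] M [-0.03 -0.01  0.01] op 0.998
shift cm [-74.81  59.58   7.15] turn [5.000e-02 4.000e-02 9.912e+01]
red [ 644. -223.   35.]
redL [ 656. -194.   35.]
redR [ 621. -242.   70.]
bigblackL [ 569. -302.   80.]
bb [ 573. -400.   80.]
bottle top [846. 299. 200.]
bottle base [829. 287.   0.]
```

Emit:
apply_moves --targets '[[[0.7,-74.8,59.6,7.0,0,0,99],[0.7,-74.8,59.6,7.0,0,0,99],[0.7,-74.8,59.6,7.0,0,0,99],[0.7,-74.8,59.6,7.0,0,0,99],[0.7,-74.8,59.6,7.0,0,0,99],[0.7,-74.8,59.6,7.0,0,0,99],[0.7,-74.8,59.6,7.0,0,0,99],[0.7,-74.8,59.6,7.0,0,0,99]]]' --newtons 20

```text
clock: 1.05
eef_pos: [312.5, 248.0, 202.3]
tcp_rot: [3.141, -0.001, 0.14]
contact_force: [2.1, 0.6, -0.1]
opening: 0.847
```

```bash
python3 plan.py 553.3 -253.2 160 -22
```

```text
t 1.05 tcp [312.5 248.  202.3] [ 1.7999e+02 -4.0000e-02  8.0500e+00] F [ 2.1  0.6 -0.1] M [ 0.02 -0.05  0.01] op 0.847
shift cm [16.83 52.99  4.24] turn [-1.000e-02 -4.000e-02  3.005e+01]
```

Emit:
apply_moves --targets '[[[0.7,16.8,53.0,4.2,0,0,30],[0.7,16.8,53.0,4.2,0,0,30],[0.7,16.8,53.0,4.2,0,0,30],[0.7,16.8,53.0,4.2,0,0,30],[0.7,16.8,53.0,4.2,0,0,30],[0.7,16.8,53.0,4.2,0,0,30],[0.7,16.8,53.0,4.2,0,0,30],[0.7,16.8,53.0,4.2,0,0,30]]]'

```text
clock: 1.85
eef_pos: [485.0, -112.3, 172.3]
tcp_rot: [-3.141, -0.001, -0.384]
contact_force: [2.1, 1.4, 0.8]
opening: 0.851
```

```bash
python3 plan.py 553.3 -253.2 160 -22
```

```text
t 1.85 tcp [ 485.  -112.3  172.3] [-1.7997e+02 -7.0000e-02 -2.1980e+01] F [2.1 1.4 0.8] M [-0.02 -0.01  0.03] op 0.851
shift cm [11.61 10.51  1.24] turn [-0.03 -0.07  0.02]
```

Emit:
apply_moves --targets '[[[0.7,11.6,10.5,1.2,0,0,0],[0.7,11.6,10.5,1.2,0,0,0],[0.7,11.6,10.5,1.2,0,0,0],[0.7,11.6,10.5,1.2,0,0,0],[0.7,11.6,10.5,1.2,0,0,0],[0.7,11.6,10.5,1.2,0,0,0]]]'

```text
clock: 2.45
eef_pos: [552.4, -252.1, 160.0]
tcp_rot: [-3.141, 0.0, -0.384]
contact_force: [-0.1, 0.0, -0.3]
opening: 0.852
```

```bash
python3 plan.py 553.3 -253.2 110 -22; python3 - <<'E'
from h import *
T=grab('top','t1.png');S=grab('side','s1.png')
a=cv2.imread('pics/t1.png');b=cv2.imread('pics/s1.png')
for F in(T,S):print([proj(F,p).round(1).tolist() for p in ([553.3,-253.2,80],[553.3,-253.2,160])])
c=lambda i,x,y:cv2.resize(i[y:y+90,x:x+60],(400,600),interpolation=cv2.INTER_CUBIC)
cv2.imwrite('pics/c2.png',np.hstack([c(a,325,155),c(b,252,190)]))
E
```

```text
t 2.45 tcp [ 552.4 -252.1  160. ] [-1.7995e+02  2.0000e-02 -2.1990e+01] F [-0.1  0.  -0.3] M [ 0.01 -0.01  0.06] op 0.852
shift cm [0.13 0.08 5.  ] turn [-0.05  0.02  0.01]
[[362.0, 198.0], [373.2, 194.1]]
[[279.2, 235.1], [281.0, 212.6]]
```

View pics/c2.png

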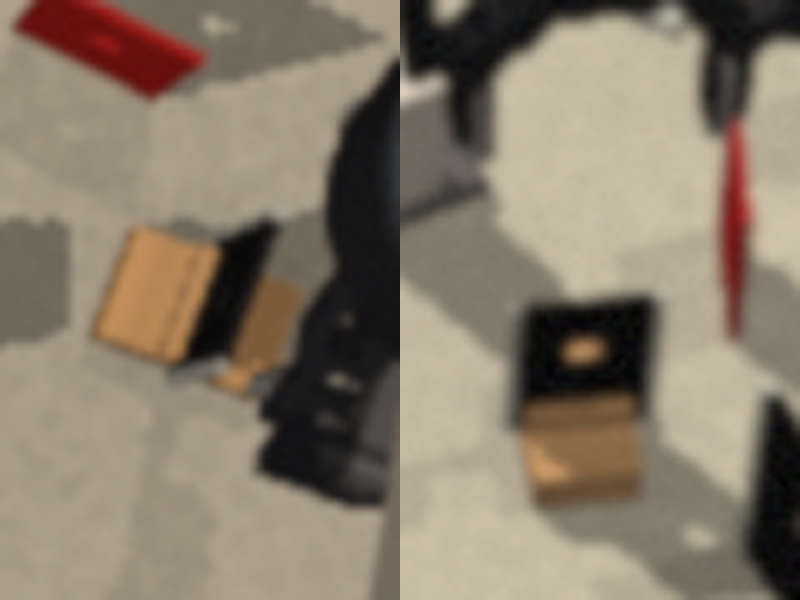

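Both fingers straddle the plate in the side view: tips at crop (475,155) and (730,130), plate centre at (588,300). I descend.

Emit:
apply_moves --targets '[[[0.7,0.1,0.1,5,0,0,0],[0.7,0.1,0.1,8,0,0,0],[0.7,0.1,0.1,10,0,0,0],[0.7,0.1,0.1,11.6,0,0,0],[0.7,0.1,0.1,11.6,0,0,0],[0.7,0.1,0.1,11.6,0,0,0]]]'

```text
clock: 3.15
eef_pos: [553.5, -252.4, 45.1]
tcp_rot: [-3.141, -0.001, -0.382]
contact_force: [0.3, -0.8, 0.5]
opening: 0.852
```

```bash
python3 plan.py 553.3 -253.2 44 -22; python3 - <<'E'
from h import *
T=grab('top','t2.png');S=grab('side','s2.png')
a=cv2.imread('pics/t2.png');b=cv2.imread('pics/s2.png')
c=lambda i,x,y:cv2.resize(i[y:y+60,x:x+50],(400,480),interpolation=cv2.INTER_CUBIC)
cv2.imwrite('pics/c3.png',np.hstack([c(a,330,165),c(b,255,210)]))
E
```

```text
t 3.15 tcp [ 553.5 -252.4   45.1] [-1.7996e+02 -5.0000e-02 -2.1880e+01] F [ 0.3 -0.8  0.5] M [ 0.03  0.01 -0.05] op 0.852
shift cm [0.01 0.08 0.11] turn [-0.04 -0.05  0.12]
```

View pics/c3.png

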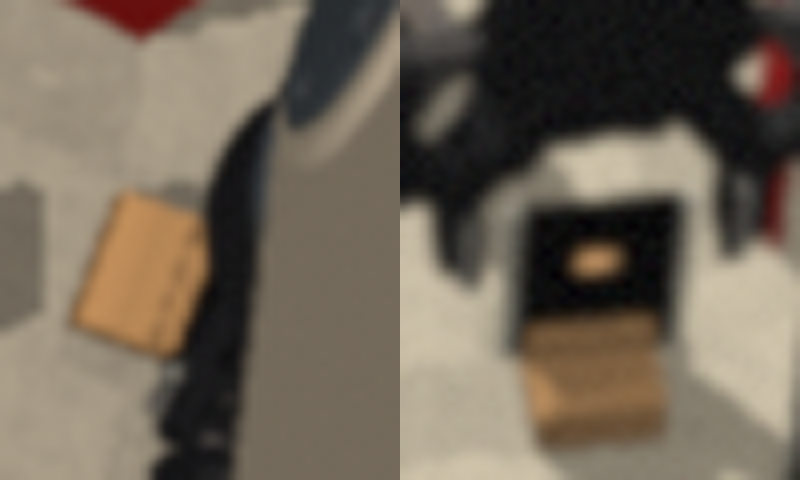

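Side crop: the fingers at (465,280) and (737,255) bracket the plate, which is centred at 603. I close with 25 N.

Emit:
apply_moves --targets '[[[0.7,0,0.1,0.4,0,0,0],[0.2,0,0.1,0.4,0,0,0],[-0.2,0,0.1,0.4,0,0,0],[-0.2,0,0.1,0.4,0,0,0],[-0.2,0,0.1,0.4,0,0,0],[-0.2,0,0.1,0.4,0,0,0],[-0.2,0,0.1,0.4,0,0,0]]]' --newtons 25

```text
clock: 3.95
eef_pos: [554.0, -254.1, 42.4]
tcp_rot: [-3.141, -0.003, -0.382]
contact_force: [-1.5, -0.6, 6.0]
opening: 0.645
```

```bash
python3 plan.py 553.3 -253.2 70 -22
```

```text
t 3.95 tcp [ 554.  -254.1   42.4] [-179.97   -0.18  -21.91] F [-1.5 -0.6  6. ] M [ 0.13  0.25 -0.04] op 0.645
shift cm [-0.1  -0.06 -2.76] turn [-0.03 -0.18  0.09]
```

Emit:
apply_moves --targets '[[[-0.2,0,0,-1,0,0,0],[-0.2,0,0,-2.5,0,0,0],[-0.2,0,0,-4.5,0,0,0],[-0.2,0,0,-7,0,0,0],[-0.2,0,0,-10,0,0,0],[-0.2,0,0,-13,0,0,0],[-0.2,0,0,-13,0,0,0],[-0.2,0,0,-13,0,0,0]]]'

```text
clock: 4.75
eef_pos: [554.1, -254.2, 174.0]
tcp_rot: [-3.141, -0.006, -0.382]
contact_force: [0.2, -0.0, -1.3]
opening: 0.649
```

```bash
python3 plan.py 549.6 -67.2 165 -1.9;  python3 - <<'E'
from h import *
T=grab('top','t3.png');S=grab('side','s3.png')
a=cv2.imread('pics/t3.png');b=cv2.imread('pics/s3.png')
c=lambda i,x,y:cv2.resize(i[y:y+60,x:x+50],(400,480),interpolation=cv2.INTER_CUBIC)
cv2.imwrite('pics/c4.png',np.hstack([c(a,340,165),c(b,255,180)]))
E
```

```text
t 4.75 tcp [ 554.1 -254.2  174. ] [-179.98   -0.32  -21.91] F [ 0.2 -0.  -1.3] M [-0.05  0.04  0.03] op 0.649
shift cm [ -7.4  -17.19   0.87] turn [  0.03  -0.32 -20.01]
```

View pics/c4.png

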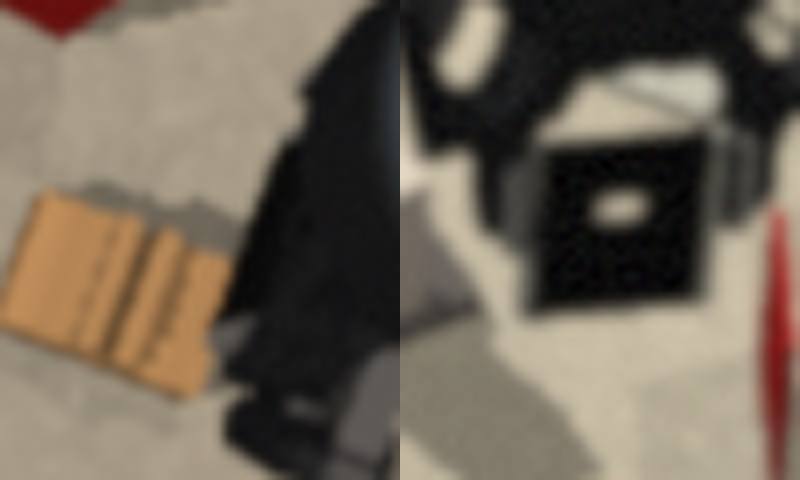

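```bash
python3 - <<'E'
from h import *
T=grab('top')
g=cv2.cvtColor(T['pixels'],cv2.COLOR_RGB2GRAY).astype(np.float32)
# dark slot line in rest: min along rows
P=[]
for v in np.arange(196,208,1.0):
    u0=340+(128-(v-202.1)*8*.376)/8; u=np.arange(u0-2,u0+2.01,.1)
    p=cv2.remap(g,u.astype(np.float32)[None],np.full((1,len(u)),v,np.float32),cv2.INTER_CUBIC)[0]
    w=np.clip(np.percentile(p,70)-p,0,None)**2; P.append([(w@u)/w.sum(),v])
W=np.array([onz(T,*p,26)[:2] for p in P]); d=np.radians(-21.9);n=np.array([-np.sin(d),np.cos(d)])
print('slot offset from TCP line along n(+y):',((W-[554,-254.1])@n).round(2))
# rest right/left edges now visible
k=lambda x,y:(340+x/8,165+y/8)
for nm,p,q in(('L',k(42,200),k(2,315)),('R',k(230,270),k(195,385))):
    a,b,e=edge(T['pixels'],p,q,1.5); print(nm,e.round(2),[(((onz(T,*x,26)[:2]-[554,-254.1])@n)).round(2) for x in(a,b)])
for nm,p,q in(('near',k(10,330),k(180,395)),('far',k(50,190),k(215,250))):
    a,b,e=edge(T['pixels'],p,q,1.5); t=np.array([np.cos(d),np.sin(d)]); print(nm,e.round(2),[(((onz(T,*x,26)[:2]-[554,-254.1])@t)).round(2) for x in(a,b)])
E
```

```text
slot offset from TCP line along n(+y): [-0.02  0.   -0.11 -0.02  0.12  0.12  0.04  0.19  0.36  0.52  0.5   0.48]
L 0.07 [np.float64(30.36), np.float64(31.08)]
R 0.33 [np.float64(-23.87), np.float64(-28.05)]
near 0.13 [np.float64(-25.49), np.float64(-27.57)]
far 0.33 [np.float64(16.23), np.float64(16.83)]
```

Emit:
apply_moves --targets '[[[-0.2,-7.4,-17.2,0,0,0.2,-20],[-0.2,-7.4,-17.2,0,0,0.2,-20],[-0.2,-7.4,-17.2,0,0,0.2,-20],[-0.2,-7.4,-17.2,0,0,0.2,-20],[-0.2,-7.4,-17.2,0,0,0.2,-20],[-0.2,-7.4,-17.2,0,0,0.2,-20],[-0.2,-7.4,-17.2,0,0,0.2,-20]]]'

```text
clock: 5.6
eef_pos: [548.3, -67.2, 171.1]
tcp_rot: [3.141, -0.004, -0.034]
contact_force: [0.2, -0.4, -0.5]
opening: 0.645
```

```bash
python3 plan.py 549.6 -67.2 165 -1.9;  python3 - <<'E'
from h import *
T=grab('top','t4.png');S=grab('side','s4.png')
a=cv2.imread('pics/t4.png');b=cv2.imread('pics/s4.png')
c=lambda i,x,y:cv2.resize(i[y:y+75,x:x+50],(400,600),interpolation=cv2.INTER_CUBIC)
cv2.imwrite('pics/c5.png',np.hstack([c(a,262,160),c(b,205,140)]))
E
```

```text
t 5.6 tcp [548.3 -67.2 171.1] [179.96  -0.24  -1.92] F [ 0.2 -0.4 -0.5] M [-0.04 -0.02 -0.01] op 0.645
shift cm [ 0.13 -0.    0.61] turn [ 0.04 -0.24 -0.02]
```

View pics/c5.png

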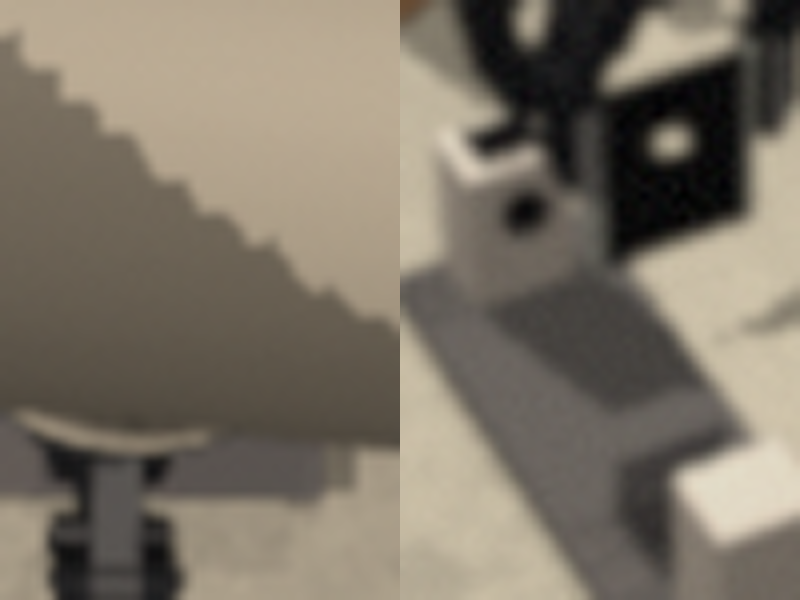

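```bash
python3 - <<'E'
from h import *
S=grab('side'); g=cv2.cvtColor(S['pixels'],cv2.COLOR_RGB2GRAY).astype(np.float32)
def cen(u,v,w,bright):
    q=g[v-w:v+w+1,u-w:u+w+1]; yy,xx=np.mgrid[-w:w+1,-w:w+1]; t=(q.max()+q.min())/2
    m=np.clip((q-t) if bright else (t-q),0,None); return np.array([u+(m*xx).sum()/m.sum(),v+(m*yy).sum()/m.sum()])
h=cen(239,158,4,True); print('hole obs',h,'pred',proj(S,[548.3,-67.2,180.7]))
s=cen(221,167,4,False); print('snout obs',s,'pred',proj(S,[553.4,48.8,52]))
for nm,X in(('x+1',[554.4,48.8,52]),('y+1',[553.4,49.8,52])): print(nm,proj(S,X)-proj(S,[553.4,48.8,52]))
# lamp top corners side: crop (678,480),(722,545),(775,440) 
a=lambda x,y:(205+(x-400)/8,140+y/8)
E1=edge(S['pixels'],a(685,492),a(718,540),1.5);E2=edge(S['pixels'],a(685,478),a(765,443),1.5);E3=edge(S['pixels'],a(730,542),a(790,516),1.5)
def X(l,m):
    A=np.c_[l[1]-l[0],-(m[1]-m[0])]; t=np.linalg.solve(A,m[0]-l[0]); return l[0]+t[0]*(l[1]-l[0])
c=np.array([551,-25.2]);th=np.radians(88.1);ex=np.array([np.cos(th),np.sin(th)]);ey=np.array([-ex[1],ex[0]])
for nm,p,rx,ry in(('slotside near',X(E1,E2),-73,20),('lampend near',X(E1,E3),-108,20)):
    w=c+rx*ex+ry*ey; print(nm,'obs',p.round(2),'pred',proj(S,[*w,72]).round(2))
# deck near long edge in side view
b,d,e=edge(S['pixels'],a(408,310),a(590,590),2); print('deck near line',e)
for x in(90,0):
    w=c+x*ex+40*ey; p=proj(S,[*w,10]); l=(d-b)/np.linalg.norm(d-b); print('perp off px', (p-b)@np.array([-l[1],l[0]]), 'per mm x',(proj(S,[w[0]+1,w[1],10])-p)@np.array([-l[1],l[0]]))
E
```

```text
hole obs [238.55238095 157.22380952] pred [238.14646438 157.629887  ]
snout obs [220.22384702 166.03712036] pred [219.6714791  166.92443489]
x+1 [ 0.32058424 -0.12390196]
y+1 [-0.16871452 -0.21600017]
slotside near obs [238.73 199.67] pred [237.63 199.02]
lampend near obs [244.75 207.93] pred [244.1  208.14]
deck near line 0.031618357
perp off px -0.05972077352108472 per mm x -0.3341759083839295
perp off px -0.26454540574220786 per mm x -0.3482487159557717
```

Emit:
apply_moves --targets '[[[-0.2,0.1,0,4,0,0,0],[-0.2,0.1,0,7,0,0,0],[-0.2,0.1,0,9,0,-0.2,0],[-0.2,0.1,0,9.6,0,-0.2,0],[-0.2,0.1,0,9.6,0,-0.2,0],[-0.2,0.1,0,9.6,0,-0.2,0]]]'

```text
clock: 6.35
eef_pos: [550.5, -68.2, 76.2]
tcp_rot: [3.141, -0.002, -0.035]
contact_force: [-0.4, -0.1, -0.2]
opening: 0.648
```

```bash
python3 plan.py 549.6 -67.2 42.4 -1.9;  python3 - <<'E'
from h import *
T=grab('top','t5.png');S=grab('side','s5.png')
a=cv2.imread('pics/t5.png');b=cv2.imread('pics/s5.png')
c=lambda i,x,y:cv2.resize(i[y:y+50,x:x+40],(400,500),interpolation=cv2.INTER_CUBIC)
cv2.imwrite('pics/c6.png',np.hstack([c(a,262,190),c(b,225,165)]))
E
```

```text
t 6.35 tcp [550.5 -68.2  76.2] [ 1.7996e+02 -1.4000e-01 -2.0300e+00] F [-0.4 -0.1 -0.2] M [-0.01  0.01  0.02] op 0.648
shift cm [-0.1  -0.1   3.38] turn [ 0.04 -0.14 -0.13]
```

View pics/c6.png

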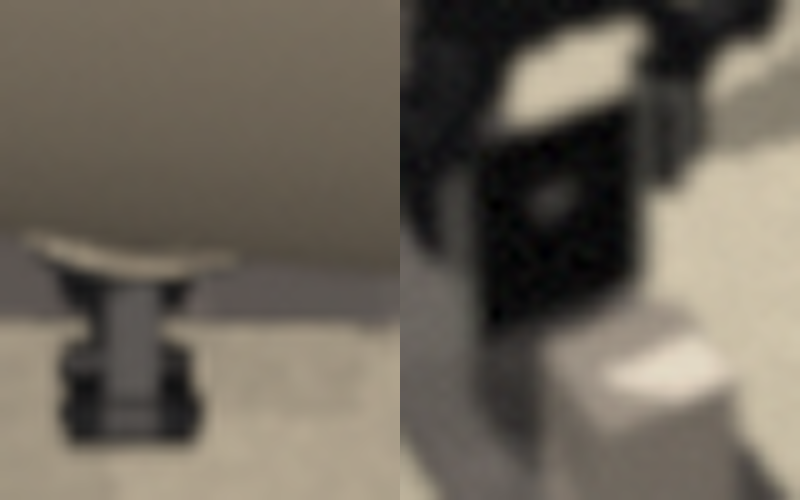

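The plate sits over the slot behind the lamp tower (side crop (560,220), lower edge at about (500,330)). I lower in small steps and watch the force.

Emit:
apply_moves --targets '[[[-0.2,-0.1,-0.1,0.3,0,0,0],[-0.2,-0.1,-0.1,0.6,0,0,0],[-0.2,-0.1,-0.1,0.9,0,0,0],[-0.2,-0.1,-0.1,1.1,0,0,0],[-0.2,-0.1,-0.1,1.1,0,0,0]]]'

```text
clock: 6.95
eef_pos: [549.5, -66.9, 65.2]
tcp_rot: [3.141, -0.003, -0.035]
contact_force: [0.5, -1.2, -0.3]
opening: 0.652
```

```bash
python3 plan.py 549.6 -67.2 42.4 -1.9
```

```text
t 6.95 tcp [549.5 -66.9  65.2] [ 1.7996e+02 -1.5000e-01 -2.0100e+00] F [ 0.5 -1.2 -0.3] M [-0.   -0.02  0.01] op 0.652
shift cm [0.   0.03 2.28] turn [ 0.04 -0.15 -0.11]
```

Emit:
apply_moves --targets '[[[-0.2,0,0,0.3,0,0,0],[-0.2,0,0,0.6,0,0,0],[-0.2,0,0,0.8,0,0,0],[-0.2,0,0,0.8,0,0,0]]]'

```text
clock: 7.35
eef_pos: [549.4, -67.1, 56.8]
tcp_rot: [3.141, -0.002, -0.035]
contact_force: [-0.3, -1.4, -1.2]
opening: 0.644
```

```bash
python3 plan.py 549.6 -67.2 42.4 -1.9
```

```text
t 7.35 tcp [549.4 -67.1  56.8] [ 1.7995e+02 -1.3000e-01 -2.0000e+00] F [-0.3 -1.4 -1.2] M [-0.42  0.02 -0.04] op 0.644
shift cm [0.02 0.01 1.44] turn [ 0.05 -0.13 -0.1 ]
```

Emit:
apply_moves --targets '[[[-0.2,0,0.06,0,0,0,0],[-0.2,0,0.06,0.3,0,0,0],[-0.2,0,0.06,0.6,0,0,0],[-0.2,0,0.06,0.8,0,0,0],[-0.2,0,0.06,0.8,0,0,0]]]'

```text
clock: 7.85
eef_pos: [549.1, -67.6, 48.4]
tcp_rot: [3.141, -0.001, -0.035]
contact_force: [1.2, 0.5, -0.7]
opening: 0.649
```

```bash
python3 plan.py 549.6 -67.2 42.4 -1.9
```

```text
t 7.85 tcp [549.1 -67.6  48.4] [ 1.7995e+02 -8.0000e-02 -2.0000e+00] F [ 1.2  0.5 -0.7] M [ 0.   -0.02 -0.  ] op 0.649
shift cm [ 0.05 -0.04  0.6 ] turn [ 0.05 -0.08 -0.1 ]
```

Emit:
apply_moves --targets '[[[-0.2,0,0,0.2,0,0,0],[-0.2,0,0,0.4,0,0,0],[-0.2,0,0,0.6,0,0,0],[-0.2,0,0,0.6,0,0,0]]]'

```text
clock: 8.25
eef_pos: [549.1, -67.6, 42.5]
tcp_rot: [3.141, -0.001, -0.035]
contact_force: [-1.1, 0.1, 1.7]
opening: 0.648
```

```bash
python3 plan.py 549.6 -67.2 42.4 -1.9
```

```text
t 8.25 tcp [549.1 -67.6  42.5] [ 1.7996e+02 -8.0000e-02 -2.0100e+00] F [-1.1  0.1  1.7] M [0.06 0.16 0.  ] op 0.648
shift cm [ 0.05 -0.04  0.01] turn [ 0.04 -0.08 -0.11]
```

Emit:
apply_moves --targets '[[[-0.2,0.05,0,0.15,0,0,0],[-0.2,0.05,0,0.15,0,0,0],[-0.2,0.05,0,0.15,0,0,0]]]'

```text
clock: 8.55
eef_pos: [549.2, -67.6, 42.3]
tcp_rot: [3.141, -0.001, -0.035]
contact_force: [-7.4, 0.7, 20.7]
opening: 0.646
```

```bash
python3 plan.py 549.6 -67.2 42.4 -1.9
```

```text
t 8.55 tcp [549.2 -67.6  42.3] [ 1.7996e+02 -4.0000e-02 -2.0000e+00] F [-7.4  0.7 20.7] M [ 0.14  1.35 -0.03] op 0.646
shift cm [ 0.04 -0.04 -0.01] turn [ 0.04 -0.04 -0.1 ]
```

Solid floor contact at the same TCP height as in the rest (42.3 against 42.4). I release and retreat.

Emit:
apply_moves --targets '[[[-0.2,0,0,-0.1,0,0,0],[0.5,0,0,-0.1,0,0,0],[0.7,0,0,-0.1,0,0,0],[0.7,0,0,-0.1,0,0,0],[0.7,0,0,-2,0,0,0],[0.7,0,0,-6,0,0,0],[0.7,0,0,-11,0,0,0],[0.7,0,0,-15,0,0,0]]]'

```text
clock: 9.35
eef_pos: [549.3, -67.5, 194.4]
tcp_rot: [3.141, -0.001, -0.035]
contact_force: [0.8, 0.4, -1.5]
opening: 0.847
```

Emit:
apply_moves --targets '[[[0.4,-20,-5,-4,0,0,0],[0.4,-20,-5,-4,0,0,0],[0.4,-20,-5,-4,0,0,0],[0.4,-20,-5,-4,0,0,0],[0.4,-20,-5,-4,0,0,0]]]'

```text
clock: 9.85
eef_pos: [346.7, -9.7, 234.1]
tcp_rot: [3.141, 0.0, -0.035]
contact_force: [-0.2, 0.4, 0.1]
opening: 0.703
```

```bash
python3 plan.py 549.6 -67.2 42.4 -1.9;  python3 - <<'E'
from h import *
T=grab('top','t6.png');S=grab('side','s6.png')
a=cv2.imread('pics/t6.png');b=cv2.imread('pics/s6.png')
c=lambda i,x,y,w,h:cv2.resize(i[y:y+h,x:x+w],(400,300),interpolation=cv2.INTER_CUBIC)
cv2.imwrite('pics/c7.png',np.vstack([np.hstack([c(a,267,184,40,30),c(b,225,175,40,30)]),np.hstack([c(a,105,170,60,45),c(b,180,105,40,30)])]))
E
```

```text
t 9.85 tcp [346.7  -9.7 234.1] [ 1.7997e+02  2.0000e-02 -1.9800e+00] F [-0.2  0.4  0.1] M [ 0.03 -0.01 -0.04] op 0.703
shift cm [20.49  5.03 19.16] turn [ 0.03  0.02 -0.08]
```

View pics/c7.png

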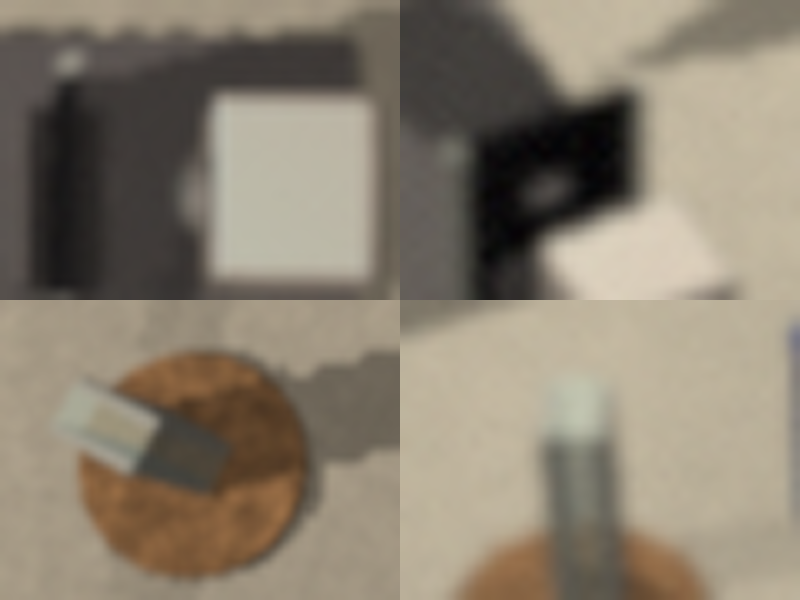

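```bash
python3 - <<'E'
from h import *
T=grab('top');S=grab('side')
def X(l,m):
    A=np.c_[l[1]-l[0],-(m[1]-m[0])]; t=np.linalg.solve(A,m[0]-l[0]); return l[0]+t[0]*(l[1]-l[0])
k=lambda x,y:(105+x/6.6667,170+(y-300)/6.6667)
e=[edge(T['pixels'],k(*p),k(*q),1.2) for p,q in(((88,384),(158,420)),((160,432),(140,464)),((128,466),(60,430)),((58,416),(76,388)))]
C=[X(e[i-1],e[i]) for i in range(4)]; W=[onz(T,*c,78) for c in C]
print('res',[round(x[2],2) for x in e],'corners',np.array(W).round(1)[:,:2].tolist(),'mid',np.mean(W,0).round(1))
for i in range(4): d=W[(i+1)%4]-W[i]; print(np.linalg.norm(d).round(1),np.degrees(np.arctan2(d[1],d[0])).round(1))
print('tri',tri(T,np.mean(C,0),S,(180+180/10,105+105/10)))
# coaster centre
hsv=cv2.cvtColor(T['pixels'],cv2.COLOR_RGB2HSV); m=cv2.inRange(hsv,(5,110,40),(18,255,255)); m[:, :110]=0; m[:,160:]=0; m[:170]=0; m[225:]=0
p=cv2.findContours(m,0,2)[0]; p=np.vstack(p); (u,v),rad=cv2.minEnclosingCircle(p); print('coaster',onz(T,u,v,6).round(1),rad*852/T['f'])
# plate ends vs lamp (top view)
g=cv2.cvtColor(T['pixels'],cv2.COLOR_RGB2GRAY); print('col273',g[184:222,273].tolist()); print('col274',g[184:222,274].tolist())
E
```

```text
res [np.float32(0.06), np.float32(0.05), np.float32(0.14), np.float32(0.05)] corners [[600.1, 264.6], [586.5, 237.0], [569.3, 247.1], [585.6, 273.6]] mid [585.3 255.6  78. ]
30.8 -116.3
20.0 149.4
31.1 58.5
17.1 -32.0
tri (array([586.84472664, 253.88110512,  80.108259  ]), np.float64(3.978286858817732))
coaster [581.1 253.9   6. ] 38.58740213979863
col273 [155, 154, 133, 99, 94, 121, 132, 101, 52, 35, 27, 24, 24, 23, 25, 25, 24, 24, 24, 24, 26, 24, 24, 26, 27, 25, 26, 26, 34, 67, 119, 130, 101, 83, 80, 84, 88, 91]
col274 [158, 154, 129, 90, 97, 125, 129, 92, 48, 39, 35, 30, 30, 28, 29, 30, 29, 30, 30, 30, 32, 32, 31, 31, 30, 32, 31, 31, 35, 57, 91, 102, 86, 77, 81, 83, 86, 91]
```

The top crop shows the plate standing in the slot (column ~67), midway between its lips and level with the lamp tower (mid rows 202.2 against 202.2). The clear cell stands on the coaster, with its top face centred near (108,425). Next is the cell.

```bash
python3 plan.py 585.5 255.5 140 -29.5
```

```text
t 10.05 tcp [352.4 -10.6 234.4] [179.95  -0.18  -1.99] F [1.1 0.3 1.1] M [-0.01  0.03 -0.  ] op 0.699
shift cm [ 22.34 -27.41   9.49] turn [ 1.000e-02 -1.900e-01  2.751e+01]
```

Emit:
apply_moves --targets '[[[0.1,22.3,-27.4,0,0,0,27.5],[0.1,22.3,-27.4,0,0,0,27.5],[0.1,22.3,-27.4,0,0,0,27.5],[0.1,22.3,-27.4,0,0,0,27.5],[0.1,22.3,-27.4,0,0,0,27.5],[0.1,22.3,-27.4,0,0,0,27.5],[0.1,22.3,-27.4,0,0,0,27.5],[0.1,22.3,-27.4,0,0,0,27.5]]]'

```text
clock: 10.85
eef_pos: [588.8, 259.1, 232.7]
tcp_rot: [-3.14, -0.003, -0.514]
contact_force: [1.0, -0.7, 0.5]
opening: 0.552
```

```bash
python3 plan.py 585.5 255.5 120 -29.5
```

```text
t 10.85 tcp [588.8 259.1 232.7] [-179.91   -0.19  -29.42] F [ 1.  -0.7  0.5] M [-0.   -0.02  0.01] op 0.552
shift cm [-0.15  0.49 11.27] turn [-0.09 -0.19  0.08]
```

Emit:
apply_moves --targets '[[[0.1,-0.15,0.5,5,0,0,0],[0.1,-0.15,0.5,9,0,0,0],[0.1,-0.15,0.5,11.3,0,0,0],[0.1,-0.15,0.5,11.3,0,0,0],[0.1,-0.15,0.5,11.3,0,0,0]]]'

```text
clock: 11.35
eef_pos: [586.1, 255.1, 119.3]
tcp_rot: [-3.141, -0.003, -0.514]
contact_force: [0.5, -0.3, 0.5]
opening: 0.551
```

```bash
python3 plan.py 585.5 255.5 36 -29.5;  python3 - <<'E'
from h import *
T=grab('top','t7.png');S=grab('side','s7.png')
a=cv2.imread('pics/t7.png');b=cv2.imread('pics/s7.png')
c=lambda i,x,y,w,h:cv2.resize(i[y:y+h,x:x+w],(400,400),interpolation=cv2.INTER_CUBIC)
cv2.imwrite('pics/c8.png',np.hstack([c(a,95,160,60,60),c(b,175,90,50,50)]))
for z in (78,120): print(proj(T,[585.5,255.5,z]),proj(S,[585.5,255.5,z]))
E
```

```text
t 11.35 tcp [586.1 255.1 119.3] [-1.7996e+02 -1.6000e-01 -2.9450e+01] F [ 0.5 -0.3  0.5] M [-0.03 -0.01  0.07] op 0.551
shift cm [-0.09  0.    8.33] turn [-0.04 -0.16  0.05]
[120.75375441 188.49294081] [196.74311689 115.92032407]
[112.78257415 186.02707739] [195.7371692  104.48530958]
```

View pics/c8.png

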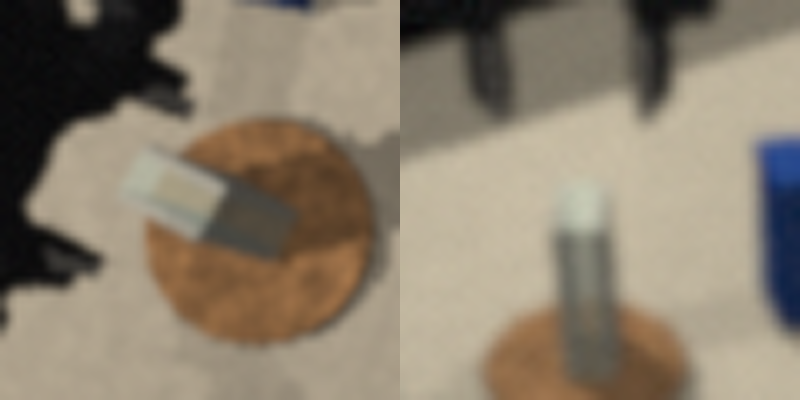

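Both fingers straddle the frosted faces in the side view: tips at (495,110) and (648,112), cell top at (582,195), no window under a finger. I descend and grip.

Emit:
apply_moves --targets '[[[0.1,-0.1,0,3,0,0,0],[0.1,-0.1,0,5.5,0,0,0],[0.1,-0.1,0,7.5,0,0,0],[0.1,-0.1,0,8.3,0,0,0],[0.1,-0.1,0,8.3,0,0,0],[0.1,-0.1,0,8.3,0,0,0]]]'

```text
clock: 12.05
eef_pos: [587.6, 256.7, 39.7]
tcp_rot: [-3.136, -0.006, -0.514]
contact_force: [-0.4, 0.9, 0.4]
opening: 0.551
```

Emit:
apply_moves --targets '[[[-0.3,0,0,0,0,0,0],[-0.6,0,0,0,0,0,0],[-0.9,0,0,0,0,0,0],[-0.9,0,0,0,0,0,0],[-0.9,0,0,0,0,0,0],[-0.9,0,0,0,0,0,0],[-0.9,0,0,0,0,0,0]]]' --newtons 30

```text
clock: 12.75
eef_pos: [588.7, 257.1, 41.2]
tcp_rot: [-3.134, -0.008, -0.514]
contact_force: [-0.5, 0.1, 8.1]
opening: 0.232
```

```bash
python3 plan.py 585.5 255.5 136 -29.5
```

```text
t 12.75 tcp [588.7 257.1  41.2] [-179.59   -0.44  -29.44] F [-0.5  0.1  8.1] M [-0.1   0.11  0.04] op 0.232
shift cm [-0.12  0.23 -9.48] turn [-0.41 -0.44  0.06]
```

Opening 0.232 is about 20 mm, so the cell is held. I lift.

Emit:
apply_moves --targets '[[[-0.9,0,0,-0.7,0,0,0],[-0.9,0,0,-2,0,0,0],[-0.9,0,0,-4.5,0,0,0],[-0.9,0,0,-8,0,0,0],[-0.9,0,0,-11.5,0,0,0],[-0.9,0,0,-11.5,0,0,0]]]'

```text
clock: 13.35
eef_pos: [590.4, 258.1, 162.5]
tcp_rot: [-3.127, -0.013, -0.514]
contact_force: [0.7, -0.0, -0.2]
opening: 0.229
```

```bash
python3 plan.py 551.5 -5.5 155 -1.9
```

```text
t 13.35 tcp [590.4 258.1 162.5] [-179.18   -0.75  -29.44] F [ 0.7 -0.  -0.2] M [-0.05 -0.01 -0.01] op 0.229
shift cm [ 9.56 24.88  0.52] turn [ -0.62  -0.93 -27.54]
```

Emit:
apply_moves --targets '[[[-0.9,9.6,24.9,0,-0.3,-0.6,-27.5],[-0.9,9.6,24.9,0,-0.3,-0.6,-27.5],[-0.9,9.6,24.9,0,-0.3,-0.6,-27.5],[-0.9,9.6,24.9,0,-0.3,-0.6,-27.5],[-0.9,9.6,24.9,0,-0.3,-0.6,-27.5],[-0.9,9.6,24.9,0,-0.3,-0.6,-27.5],[-0.9,9.6,24.9,0,-0.3,-0.6,-27.5],[-0.9,9.6,24.9,0,-0.3,-0.6,-27.5]]]'

```text
clock: 14.15
eef_pos: [551.6, -6.0, 160.4]
tcp_rot: [-3.137, -0.007, -0.035]
contact_force: [0.3, -0.1, -1.2]
opening: 0.23
```

```bash
python3 plan.py 551.5 -5.5 105 -1.9
```

```text
t 14.15 tcp [551.6  -6.  160.4] [-179.74   -0.4    -2.02] F [ 0.3 -0.1 -1.2] M [ 0.03 -0.   -0.01] op 0.23
shift cm [-0.05 -0.02  5.54] turn [-0.26 -0.4  -0.11]
```

Emit:
apply_moves --targets '[[[-0.9,0,-0.3,3,0,0,0],[-0.9,0,-0.3,5,0,0,0],[-0.9,0,-0.3,7,0,0,0],[-0.9,0,-0.3,8.5,0,0,0],[-0.9,0,-0.3,9.5,0,0,0],[-0.9,0,-0.3,9.5,0,0,0],[-0.9,0,-0.3,9.5,0,0,0]]]'

```text
clock: 14.85
eef_pos: [552.7, -1.9, 65.8]
tcp_rot: [-3.137, -0.007, -0.034]
contact_force: [0.1, -0.7, -0.7]
opening: 0.23
```

```bash
python3 plan.py 551.5 -2.5 65.2 -1.9;  python3 - <<'E'
from h import *
T=grab('top','t9.png');S=grab('side','s9.png')
a=cv2.imread('pics/t9.png');b=cv2.imread('pics/s9.png')
c=lambda i,x,y,w,h:cv2.resize(i[y:y+h,x:x+w],(400,600),interpolation=cv2.INTER_CUBIC)
cv2.imwrite('pics/c9.png',np.hstack([c(a,225,170,50,75),c(b,205,145,40,60)]))
for z in (30,52,102): print(z,proj(T,[551.5,-5.5,z]),proj(S,[551.5,-5.5,z]))
E
```

```text
t 14.85 tcp [552.7  -1.9  65.8] [-179.74   -0.42   -1.97] F [ 0.1 -0.7 -0.7] M [-0.02 -0.01 -0.06] op 0.23
shift cm [-0.12  0.06  0.06] turn [-0.26 -0.42 -0.07]
30 [244.9564664  203.43780995] [228.64143446 184.92238921]
52 [244.452953   202.64735677] [228.44694222 179.20094309]
102 [243.20072709 200.68151843] [227.98713374 165.67459608]
```

View pics/c9.png

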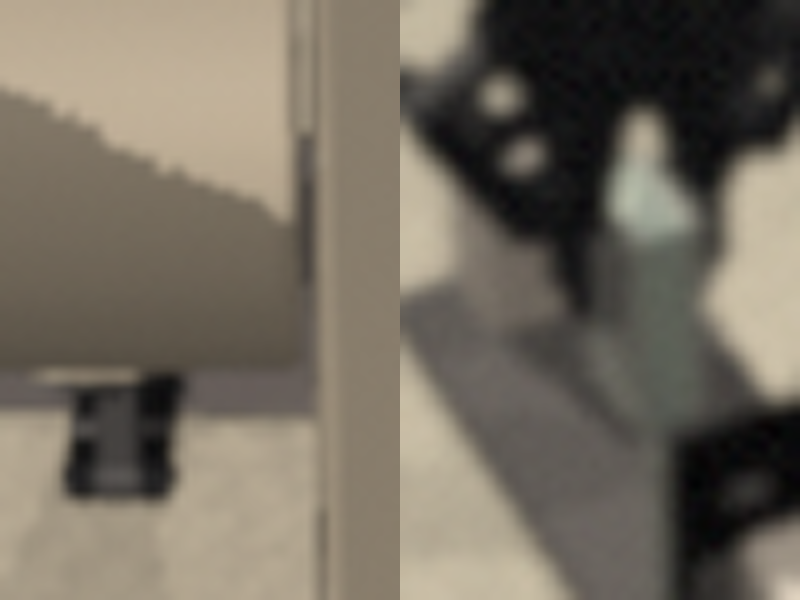

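The side crop shows the cell upright between the fingers, over the deck at (670,330). It is well clear of the plate at (740,480) and the sensor. I trim the position.

Emit:
apply_moves --targets '[[[-0.9,-0.12,0,0.06,0,0,0],[-0.9,-0.12,0,0.06,0,0,0],[-0.9,-0.12,0,0.06,0,0,0],[-0.9,-0.12,0,0.06,0,0,0]]]'

```text
clock: 15.35
eef_pos: [552.0, -2.3, 65.9]
tcp_rot: [-3.137, -0.009, -0.035]
contact_force: [0.6, -0.4, -0.9]
opening: 0.231
```

```bash
python3 plan.py 551.5 -2.5 65.2 -1.9;  python3 - <<'E'
from h import *
S=grab('side','s10.png'); I=S['pixels']
a=lambda x,y:(205+(x-400)/10,145+y/10)
def X(l,m):
    A=np.c_[l[1]-l[0],-(m[1]-m[0])]; t=np.linalg.solve(A,m[0]-l[0]); return l[0]+t[0]*(l[1]-l[0])
L=edge(I,a(634,270),a(648,400),1.2);R=edge(I,a(700,270),a(704,400),1.2);U=edge(I,a(650,240),a(692,232),1.2)
c=np.array([551.5,-5.5]);ex=np.array([.033,.9995]);ey=np.array([-.9995,.033])
for nm,e,ry in(('L',L,10),('R',R,-10)):
    w=c-15*ex+ry*ey; print(nm,'res',e[2].round(2),'obs',e[0].round(2),e[1].round(2),'pred z=90',proj(S,[*w,90]).round(2),'z=45',proj(S,[*w,45]).round(2))
    print('  corner obs',X(e,U).round(2),'pred',proj(S,[*w,102]).round(2))
# same-camera bias from the seated plate: top-left/right corners, z=80
b=cv2.imread('pics/s10.png'); 
cv2.imwrite('pics/c10.png',cv2.resize(b[150:210,205:265],(600,600),interpolation=cv2.INTER_CUBIC))
p=np.array([549.4,-67.6])
for ry in(24,-24): print('plate black top corner pred',proj(S,[*(p+ry*ey),80]).round(2))
E
```

```text
t 15.35 tcp [552.   -2.3  65.9] [-179.74   -0.5    -2.  ] F [ 0.6 -0.4 -0.9] M [ 0.   -0.   -0.03] op 0.231
shift cm [-0.05  0.02  0.07] turn [-0.26 -0.5  -0.1 ]
L res 0.17 obs [227.86 172.08] [229.81 185.  ] pred z=90 [227.24 173.74] z=45 [227.68 185.78]
  corner obs [227.45 169.38] pred [227.12 170.42]
R res 0.11 obs [235.2 172. ] [235.05 185.  ] pred z=90 [234.07 171.24] z=45 [234.33 183.29]
  corner obs [235.25 167.64] pred [233.99 167.93]
plate black top corner pred [230.65 189.7 ]
plate black top corner pred [247.21 183.44]
```

View pics/c10.png

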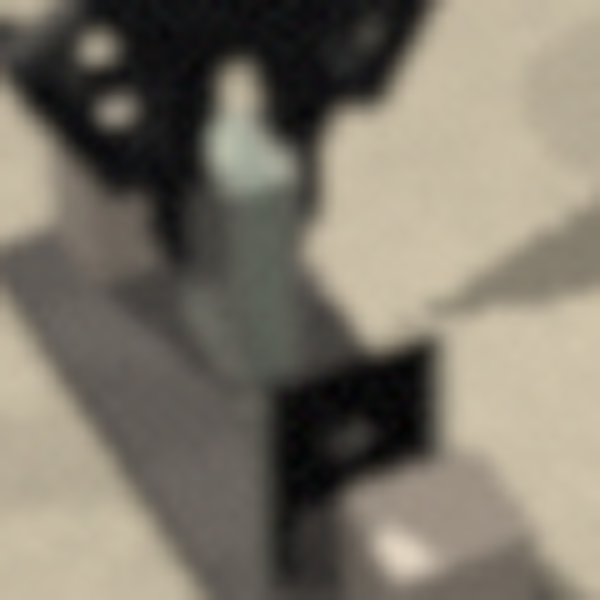

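Emit:
apply_moves --targets '[[[-0.9,-0.05,0,0.07,0,0,0],[-0.9,-0.05,0,0.07,0,0,0],[-0.9,-0.05,0,0.07,0,0,0],[-0.9,-0.05,0,0.07,0,0,0],[-0.9,-0.05,0,0.07,0,0,0],[-0.9,-0.05,0,0.07,0,0,0]]]'

```text
clock: 16.0
eef_pos: [551.4, -2.3, 65.1]
tcp_rot: [-3.137, -0.009, -0.035]
contact_force: [0.1, 0.4, -0.6]
opening: 0.232
```

```bash
python3 plan.py 551.5 -2.5 65.2 -1.9; python3 -c "
from rig import r
print(abs(r.sense()['qvel']).max()); print(r.sign_off())"
```

```text
t 16.0 tcp [551.4  -2.3  65.1] [-179.74   -0.49   -2.  ] F [ 0.1  0.4 -0.6] M [-0.02 -0.01  0.02] op 0.232
shift cm [ 0.01  0.02 -0.01] turn [-0.26 -0.49 -0.1 ]
0.0018745927814270108
the job is handed in; nothing more can be done
None
```

I seated the mask plate in the lamp slot and released it. The arm is now holding the glass cell at the beam spot, and I handed the job in at 16.0 s with no verdict reported.

- **Plate:** I lifted it by its side edges and lowered it into the slot. It met the floor at TCP height 42.3 mm, against 42.4 mm when it stood in the rest. After release, the top view showed it midway between the lips and level with the lamp tower to within about 0.1 pixel.
- **Cell:** It is gripped by the frosted faces (opening 0.232, about 20 mm) with the tool tilted about 0.5°, close to its tilt at the grasp. The wrist is nearly free of load. The last TCP reading was within about 0.2 mm of my target, which puts the underside about 30 mm above the table.
- **What disagreed:** The side-camera checks of the cell's position differed by up to about 3 mm along the light path. They pointed in opposite directions, so I kept the robot-based estimate. The fitted left edge of the cell in that view also slanted, while the right edge matched upright; I took the slant as interference from the finger.
- **Not checked:** I did not check the spare items one by one at the end. I felt no unexpected contact with anything.

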